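# Park the pin tin behind the thread spools

### The arm

A 7-joint arm with a two-finger parallel gripper is mounted at the origin on the work surface. World frame = base frame: x ahead of the robot, y to its left, z up, the work surface at z = 0. Lengths are in m, angles in rad, forces in N, time in s.
With the tool pointing down it reaches from about 0.4 to 0.85 m from the base axis. Payload 6.9 kg.
Tool frame: the origin (TCP) lies between the finger pads; the fingertips stand 17 mm ahead of it and the grasp point (between the pads) lies 2 mm behind it; z points along the fingers, x is the direction in which the jaws open and shut, and the axes are right-handed (so a half turn about z gives the same grasp; the last joint's range is limited). The gripper opens to 85 mm and grips with 20 to 120 N. Pads are 22 mm wide; open, the fingers measure 114 mm over their backs; the gripper's body (76 mm by 85 mm) begins 54 mm behind the grasp point. The pads swing forward as they close: fully open they stand 13 mm farther back than shut.
Start: joints at [-1.062, 0.507, -0.238, 1.5, 0.126, 1.149, -0.155], TCP at [0.245, 0.575, 0.248] pointing down, gripper open.
Joint ranges: [-3.08, 3.08], [-0.24, 2.05], [-1.43, 1.35], [0, 2.5], [-1.52, 4.66], [0.17, 1.96], [-2.89, 2.89]. Speed limits (rad/s): [2.39, 2.39, 3.14, 3.14, 3.14, 3.14, 3.14].

### API

Orientations are given as a unit quaternion [w, x, y, z].
In Python, from rig import * gives the robot as it stands. Calls block until the motion is done:
- movep(position, orientation): joint-space move of the TCP to a pose.
- servo_line(position, velocity=0.15, frame=None): straight line of the TCP; frame=None keeps the orientation; velocity is the mean speed in m/s.
- goto_joints(angles): joint-space move.
- open_jaws() and close_gripper(): open the fingers fully, or close them until they stop; the grip force is fixed at half the most.
- dwell(seconds).
- solve_ik(position, orientation): joint angles nearest the present ones, or None.
- snapshot(name): name is "scene" or "top" or "wrist"; returns the picture (480x640x3 uint8, blue, green, red); there is no depth.
- camera_info(name): a dict with "mtx" (3x3 intrinsics, pixels), "dist" ([k1, k2, p1, p2, k3] as OpenCV has them; the pictures are not rectified), "pose" (4x4, takes a point from camera to world coordinates). Camera axes: x right, y down, z forward; pixel columns grow to the right and rows downward; lengths in m; the calibration is good to about 2 mm. A picture is of the moment at which its call begins: read the wrist's pose just before it. camera_info takes no time and is no camera call; for the wrist camera it gives the pose at the moment of the call.
A pose or a line that the arm cannot do raises MotionError and nothing moves.
- close_job(): hands the job in, once; it reports no verdict.
Readings, each from a call of its own:
- get_time(): time.
- get_q(): joint angles.
- get_dq(): joint speeds.
- get_joint_efforts(): joint torques, N m.
- get_eef_pos(): TCP position.
- get_orientation(): TCP orientation.
- get_force(): force on the tool from outside, world axes, zero at the start.
- get_torque(): the same for the moment, N m.
- get_gripper_width(): finger opening in m.
Only numpy, scipy, OpenCV 4.12 (cv2) and the standard library are available. Lean on these libraries where they do the work, as an engineer would, in place of code of your own. Each camera call takes 0.05 s, during which the arm holds its last target.

### The job

Push the red polka-dot pin tin with the fingertips, gently and without lifting or tipping it, through the narrow gap between the blue and green thread spools until its front face sits flat against the wooden stop behind them. Leave the yellow thread, the chalk wheel and the rotary cutter where they are, and move clear of everything at the end.

Things in the scene. Friction and masses are not known exactly. Their poses are not given: they have to be found in the camera images.
- tin: Loose square pin tin, 90 x 90 x 24 mm tall, about 0.25 kg, red lid with white dots, lying flat on the table. Origin: centre of its underside; z up, x and y square to its side faces (faces 45 mm from the origin). It starts ahead of the gap, on the -x side of the station, askew by up to 26 degrees and off the gap's centre line by up to 35 mm.
- station: Two fixed upright thread spools screwed to the table (blue at y = +73.5 mm, green at y = -73.5 mm), each 52 mm across and 44 mm tall, with wooden flanges and a coloured label on top; the gap between them is 95 mm, 5 mm wider than the tin. Origin: on the table, midway between the spools; z up; x points through the gap in the direction of the push, towards the stop.
- home (a point): On the table behind the gap, at station x = 80 mm, y = 0 (axes as the station): where the tin's origin lies when it is home. A thin dark grey pad, look only, marks the place.
- stop (a point): Middle of the foot of the near face of the fixed wooden stop bar, at station x = 125 mm, y = 0 (axes as the station). The bar is 150 mm long along y, 14 mm thick and 20 mm tall.
- thread: Loose small spool of yellow thread standing upright beside one of the fixed spools, 32 mm across, 40 mm tall; origin at the centre of its underside. Leave it.
- chalk: Loose orange chalk wheel with a white top, standing upright beside the other fixed spool, 38 mm across, 32 mm tall; origin at the centre of its underside. Leave it.
- cutter: Loose rotary cutter with a navy handle and a round blade under an orange knob, lying flat, 155 mm long, 45 mm wide, 22 mm tall; origin on the underside near mid-length, x along it towards the blade. It lies about 215 mm to the side of the tin's lane (station -y side). Leave it.
There are look-alikes about, which are no part of the job. What is meant by the tin is not black, and is the larger of those in its own colour.

How it is judged:
By the outcome, as a careful person would: the job done as asked, in the order asked, and still so for the second after the job is handed in, with the robot touching nothing.
It also fails if it takes over 72 s, if anything falls off the work surface, if the arm or the gripper's body presses on something with over 40 N, if the wrist force passes 120 N, or if a joint passes its speed limit or range.

## Working session

There is one attempt and no reset: what is moved stays moved. The work goes in short steps, each a Python script; the robot and the scene stay as the last script left them, time stands still between calls to the robot, and variables do not carry over. Pictures are saved under pics/ and viewed, and the job is handed in when it is done.

```bash
ls; mkdir -p pics; python3 - <<'E'
from rig import *
import cv2,numpy as np
np.set_printoptions(precision=4,suppress=True)
for n in ("scene","top"):
    im=snapshot(n); cv2.imwrite(f"pics/{n}0.png",im)
    c=camera_info(n); print(n,c["mtx"],c["dist"],c["pose"])
print(get_time(),get_eef_pos(),get_orientation(),get_gripper_width())
E
```

```text
pics
scene [[442.4389   0.     323.7202]
 [  0.     442.4389 237.3175]
 [  0.       0.       1.    ]] [-0.0549  0.      0.      0.      0.    ] [[-0.6463  0.409  -0.6442  1.146 ]
 [ 0.763   0.3544 -0.5405  0.5289]
 [ 0.0072 -0.8409 -0.5411  0.4757]
 [ 0.      0.      0.      1.    ]]
top [[532.8361   0.     326.8593]
 [  0.     532.8361 237.4964]
 [  0.       0.       1.    ]] [-0.1132  0.      0.      0.      0.    ] [[ 0.0187 -0.9897  0.142   0.4853]
 [-0.9995 -0.015   0.0269  0.0854]
 [-0.0245 -0.1425 -0.9895  0.9744]
 [ 0.      0.      0.      1.    ]]
0.1 [0.2449 0.5746 0.2475] [ 0.0005  0.8343  0.5514 -0.0007] 0.0853064429289731
```

View pics/top0.png

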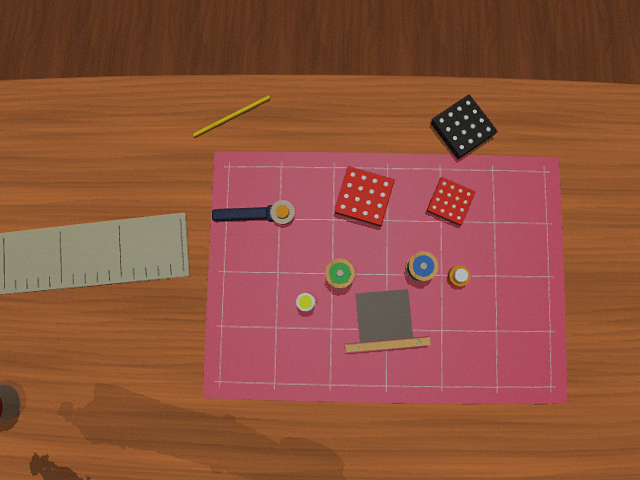

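View pics/scene0.png

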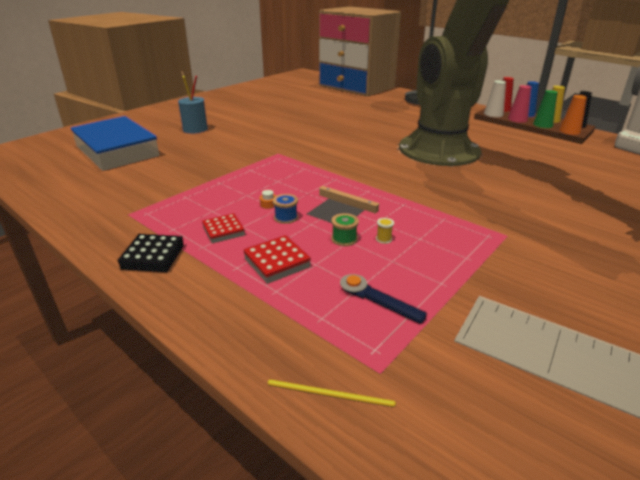

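The top view shows three candidate tins: a large red one at (365,196), a small red one at (450,200) and a black one at (464,126). The tin meant is the larger of the red ones, at (365,196). The push runs towards the robot (image down), through green (340,273) and blue (423,266). Next I'll measure these and confirm the choice with a crop.

```bash
cat > h.py <<'E'
import cv2,numpy as np
np.set_printoptions(precision=4,suppress=True)
def ray(c,px,z):
    px=np.asarray(px,float).reshape(-1,1,2)
    u=cv2.undistortPoints(px,c["mtx"],c["dist"]).reshape(-1,2)
    d=np.c_[u,np.ones(len(u))]@c["pose"][:3,:3].T; o=c["pose"][:3,3]
    z=np.broadcast_to(z,len(d))
    return o+d*((z-o[2])/d[:,2])[:,None]
def blob(im,lo,hi,near=None,roi=None,close=0):
    hsv=cv2.cvtColor(im,cv2.COLOR_BGR2HSV)
    m=cv2.inRange(hsv,np.array(lo),np.array(hi))
    if roi is not None:
        k=np.zeros_like(m);x0,y0,x1,y1=roi;k[y0:y1,x0:x1]=1;m=m*k
    if close: m=cv2.morphologyEx(m,cv2.MORPH_CLOSE,np.ones((close,close)))
    cs,_=cv2.findContours(m,cv2.RETR_EXTERNAL,cv2.CHAIN_APPROX_NONE)
    return max(cs,key=cv2.contourArea),m
E
python3 - <<'E'
from rig import *
from h import *
im=cv2.imread("pics/top0.png")
cv2.imwrite("pics/crop0.png",cv2.resize(im[90:370,200:500],None,fx=2,fy=2,interpolation=cv2.INTER_CUBIC))
hsv=cv2.cvtColor(im,cv2.COLOR_BGR2HSV)
for p in [(345,175),(360,218),(340,280),(423,272),(380,310),(388,345),(250,214),(300,180),(370,222)]: print(p,hsv[p[1],p[0]])
E
```

```text
(345, 175) [178 178 172]
(360, 218) [  2 204 181]
(340, 280) [ 63 140 142]
(423, 272) [107 166 154]
(380, 310) [ 9 37 97]
(388, 345) [ 19 129 176]
(250, 214) [112 100  69]
(300, 180) [173 128 175]
(370, 222) [  1 240  86]
```

View pics/crop0.png

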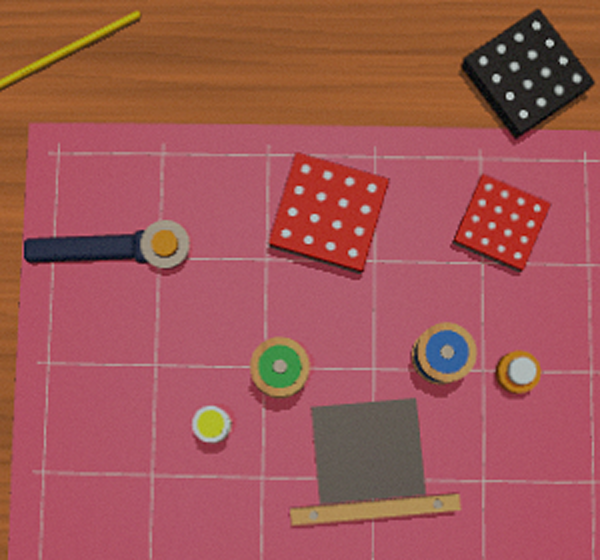

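The crop confirms it. The large red tin's lid is about 50 px across, against about 40 px for the small red one, so I'll use the tin at (365,196).

```bash
cat >> h.py <<'E'
def tinmask(im):
    hsv=cv2.cvtColor(im,cv2.COLOR_BGR2HSV)
    h,s,v=cv2.split(hsv)
    m=(((h<8)|(h>172))&(s>165)&(v>130)).astype(np.uint8)*255
    return cv2.morphologyEx(m,cv2.MORPH_CLOSE,np.ones((7,7)))
def tin(im,c,z=0.024):
    cs,_=cv2.findContours(tinmask(im),cv2.RETR_EXTERNAL,cv2.CHAIN_APPROX_NONE)
    k=max(cs,key=cv2.contourArea)
    P=ray(c,k.reshape(-1,2),z)[:,:2]
    (ce,sz,a)=cv2.minAreaRect((P*1000).astype(np.float32))
    return np.array(ce)/1000,sz,a,cv2.boundingRect(k)
def station(im,c):
    def pt(lo,hi,z,roi):
        k,_=blob(im,lo,hi,roi=roi); (x,y),r,= cv2.minEnclosingCircle(k); e=cv2.fitEllipse(k)
        return ray(c,[e[0]],z)[0],e
    g,eg=pt((50,80,60),(85,255,255),.044,(300,240,480,300))
    b,eb=pt((98,80,60),(120,255,255),.044,(390,240,450,300))
    return b[:2],g[:2],eb,eg
E
python3 - <<'E'
from rig import *
from h import *
im=cv2.imread("pics/top0.png"); c=camera_info("top")
print("tin",tin(im,c))
b,g,eb,eg=station(im,c); print(b,g,eb,eg,"dist",np.linalg.norm(b-g))
y=(b-g)/np.linalg.norm(b-g); x=np.array([y[1],-y[0]]); o=(b+g)/2
print("o",o,"x",x,np.degrees(np.arctan2(x[1],x[0])))
# pad
k,_=blob(im,(0,0,60),(30,80,130),roi=(340,285,430,345))
P=ray(c,k.reshape(-1,2),0.0)[:,:2]; r=cv2.minAreaRect((P*1000).astype(np.float32)); print("pad",r, "pred",o+.08*x)
k,_=blob(im,(12,90,140),(28,190,255),roi=(335,330,440,360))
P=ray(c,k.reshape(-1,2),0.02)[:,:2]; r=cv2.minAreaRect((P*1000).astype(np.float32)); print("bar",r,"pred",o+.132*x)
ce=tin(im,c)[0]; d=ce-o; print("tin in station",d@x,d@y)
for n,px,z in (("thread",(305,302),.04),("chalk",(461,275),.032),("knob",(282,211),.022),("small",(451,200),.02)):
    q=ray(c,[px],z)[0,:2];d=q-o; print(n,q,d@x,d@y)
E
```

```text
tin (array([0.6971, 0.0461]), (89.1751480102539, 97.66229248046875), 74.13465881347656, (335, 166, 59, 63))
[ 0.572  -0.0587] [0.5567 0.0874] ((423.06671142578125, 265.3946533203125), (20.126190185546875, 20.607933044433594), 129.83859252929688) ((339.51104736328125, 272.8376770019531), (20.061147689819336, 20.369958877563477), 3.192704916000366) dist 0.1468993790254253
o [0.5644 0.0144] x [-0.9946 -0.1041] -174.02668538831415
pad ((484.04827880859375, 6.469745635986328), (88.61128997802734, 96.38807678222656), 5.834161758422852) pred [0.4848 0.0061]
bar ((433.4781494140625, 1.22723388671875), (14.043723106384277, 149.4066619873047), 5.814927577972412) pred [0.4331 0.0007]
tin in station -0.13531514127817637 -0.017746759651015406
thread [0.505  0.1469] 0.045292854330423 -0.13797097439319048
chalk [ 0.557 -0.128] 0.022164792634438248 0.14084299119224059
knob [0.6696 0.1941] -0.12332258719332034 -0.16782550331284168
small [ 0.695  -0.1146] -0.11652205294114577 0.1419072195084035
```

```bash
python3 - <<'E'
from rig import *
from h import *
im=cv2.imread("pics/top0.png"); c=camera_info("top")
m=tinmask(im)
v=np.hstack([im[155:235,325:405],cv2.cvtColor(m,cv2.COLOR_GRAY2BGR)[155:235,325:405]])
cv2.imwrite("pics/m.png",cv2.resize(v,None,fx=5,fy=5,interpolation=0))
hsv=cv2.cvtColor(im,cv2.COLOR_BGR2HSV)
for t in range(208,232,1): print(t,hsv[t,358],hsv[t,380] if t<240 else '')
E
```

```text
208 [  3 202 178] [  1 196 177]
209 [  3 197 181] [  1 199 176]
210 [  2 199 178] [  2 205 174]
211 [  3 202 178] [  2 199 177]
212 [  3 206 173] [  1 194 177]
213 [  2 202 177] [  3 208 175]
214 [  2 203 175] [  2 204 175]
215 [  2 197 176] [  2 202 177]
216 [  2 192 177] [  2 198 179]
217 [  2 192 181] [  2 200 177]
218 [  2 238 149] [  3 204 175]
219 [  7 181  52] [  1 199 176]
220 [ 3 68 68] [  1 195 178]
221 [176 164 135] [  2 196 178]
222 [175 163 133] [  3 207 177]
223 [174 167 131] [  3 200 180]
224 [174 173 125] [  2 213 183]
225 [174 117 177] [  0 247  65]
226 [175 120 176] [177  96  77]
227 [173 123 174] [176 162 132]
228 [174 121 175] [176 165 128]
229 [174 120 178] [174 129 166]
230 [174 123 174] [174 120 180]
231 [174 123 178] [174 121 175]
```

View pics/m.png

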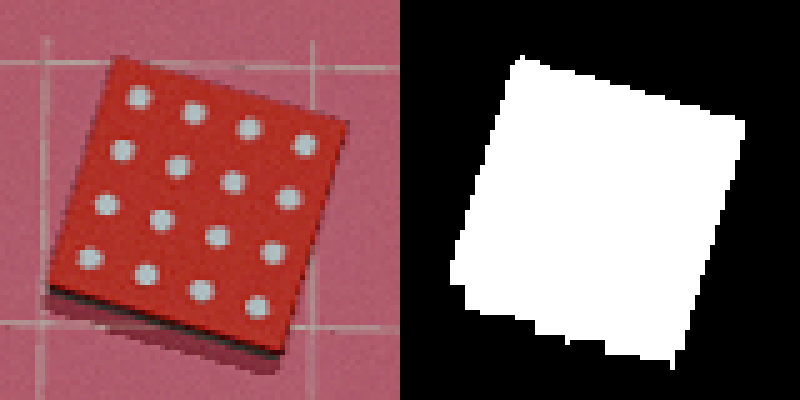

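The mask took in the dark shadow below the tin, so I'll tighten the saturation threshold.

```bash
sed -i 's/(s>165)/(s>183)/' h.py; cat >> h.py <<'E'
def st(q):  # world -> station
    return np.array([(q-O)@X,(q-O)@Y])
TH=np.radians(-174.1); X=np.array([np.cos(TH),np.sin(TH)]); Y=np.array([-X[1],X[0]]); O=np.array([.5643,.0146])
def tinst(im,c):
    ce,sz,a,bb=tin(im,c); ang=(a-np.degrees(TH)+45)%90-45
    return st(ce),sz,ang
def w(x,y,z): return [*(O+x*X+y*Y),z]
E
python3 - <<'E'
from rig import *
from h import *
from scipy.spatial.transform import Rotation as R
im=cv2.imread("pics/top0.png"); c=camera_info("top")
print(tinst(im,c),tin(im,c))
print(get_q())
for a in range(0,360,30):
    r=R.from_euler('ZX',[TH+np.radians(a),np.pi]).as_quat()
    qq=[r[3],r[0],r[1],r[2]]
    print(a,[ (lambda s: None if s is None else np.round(s,2))(solve_ik(w(x,0,z),qq)) for x,z in((-.26,.10),(-.22,.035),(0,.035),(.05,.035))])
E
```

```text
(array([-0.1388, -0.0163]), (88.74153900146484, 87.97654724121094), np.float64(-21.61394348144529)) (array([0.7007, 0.0451]), (88.74153900146484, 87.97654724121094), 74.28605651855469, (335, 167, 59, 58))
[-1.0625  0.5082 -0.2375  1.501   0.1257  1.1489 -0.1548]
0 [array([ 0.17,  1.01, -0.68,  1.  ,  0.59,  1.31,  2.84]), array([ 0.21,  1.01, -0.67,  1.21,  0.62,  1.12,  2.76]), array([ 0.31,  0.73, -0.61,  1.9 ,  0.63,  0.71,  2.57]), array([ 0.32,  0.68, -0.59,  2.03,  0.64,  0.62,  2.53])]
30 [array([-0.43,  1.17,  1.15,  1.01, -1.01,  1.46, -2.06]), array([-0.5 ,  1.2 ,  1.15,  1.23, -1.07,  1.33, -1.93]), array([-0.68,  1.  ,  1.15,  1.91, -1.1 ,  1.04, -1.54]), array([-0.7 ,  0.96,  1.15,  2.04, -1.12,  0.98, -1.45])]
60 [array([-0.43,  1.17,  1.15,  1.01, -1.01,  1.46, -1.53]), array([-0.45,  1.12,  0.95,  1.23, -0.9 ,  1.22, -1.49]), array([-0.52,  0.8 ,  0.75,  1.91, -0.8 ,  0.76, -1.29]), array([-0.53,  0.75,  0.75,  2.04, -0.84,  0.68, -1.21])]
90 [array([-0.27,  0.99,  0.52,  1.01, -0.45,  1.24, -1.28]), array([-0.31,  0.99,  0.52,  1.22, -0.5 ,  1.05, -1.21]), array([-0.
[... 1301 characters left out ...]
([ 0.01,  0.95, -0.24,  1.  ,  0.21,  1.21,  1.47]), array([ 0.03,  0.94, -0.25,  1.22,  0.24,  1.01,  1.43]), array([ 0.07,  0.67, -0.22,  1.9 ,  0.25,  0.59,  1.36]), array([ 0.08,  0.62, -0.22,  2.03,  0.26,  0.51,  1.35])]
300 [array([ 0.07,  0.96, -0.39,  1.  ,  0.34,  1.24,  1.92]), array([ 0.1 ,  0.96, -0.4 ,  1.22,  0.38,  1.04,  1.86]), array([ 0.16,  0.69, -0.36,  1.9 ,  0.39,  0.62,  1.76]), array([ 0.16,  0.63, -0.34,  2.03,  0.39,  0.54,  1.74])]
330 [array([ 0.12,  0.98, -0.52,  1.  ,  0.45,  1.26,  2.38]), array([ 0.16,  0.98, -0.53,  1.21,  0.5 ,  1.08,  2.31]), array([ 0.23,  0.7 , -0.47,  1.9 ,  0.5 ,  0.66,  2.17]), array([ 0.23,  0.65, -0.45,  2.03,  0.51,  0.57,  2.14])]
```

The checks hold up:
- The spool spacing comes out at 146.9 mm (147 expected).
- The pad and bar sit within 1 mm of prediction.
- The lid measures about 88 mm.

The tin is at station (-139,-16) mm, yaw -21.6°. My plan is to nudge its -y face with the shut fingers held square to the station. That should turn it square and shift it to y≈0. Then I'll push flat on its rear face.

```bash
cat >> h.py <<'E'
from scipy.spatial.transform import Rotation as R
def quat(a):
    r=R.from_euler('ZX',[TH+np.radians(a),np.pi]).as_quat(); return [r[3],r[0],r[1],r[2]]
def tcpst(p): return np.r_[st(np.array(p[:2])),p[2]]*1000
E
python3 - <<'E'
from rig import *
from h import *
close_gripper()
print(get_gripper_width(),get_time())
movep(w(-.1345,-.097,.20),quat(180))
servo_line(w(-.1345,-.097,.06),velocity=.12)
print(tcpst(get_eef_pos()),get_time(),get_force())
cv2.imwrite("pics/t1.png",snapshot("top"));cv2.imwrite("pics/s1.png",snapshot("scene"))
E
```

```text
4.93937331863009e-05 0.8667
[-135.1361  -97.0248   60.9728] 4.4417 [ 0.702  -0.2841  0.5575]
```

View pics/t1.png

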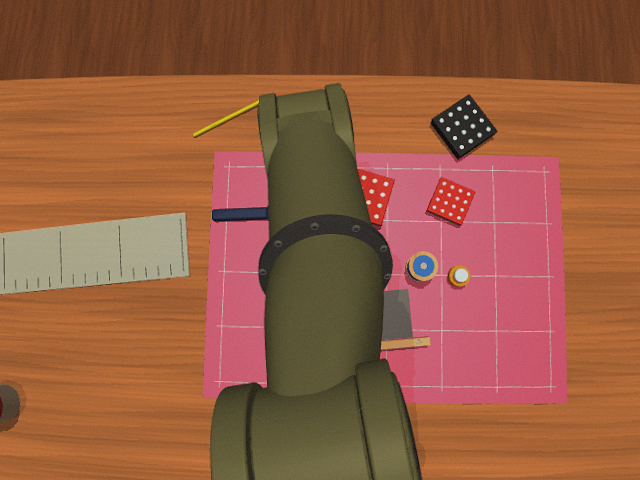

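View pics/s1.png

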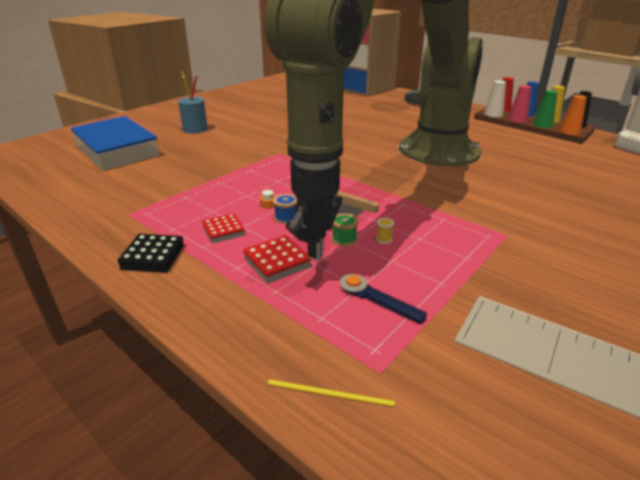

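In the top view the arm hides most of the tin. In the scene view the shut fingers hang at (317,245), clear between the tin (277,255) and the cutter knob (354,282). I'll go down and push, then measure with the scene camera.

```bash
python3 - <<'E'
from rig import *
from h import *
c=camera_info("scene")
im=cv2.imread("pics/scene0.png"); print("before",tinst(im,c)); im=cv2.imread("pics/s1.png"); print("s1",tinst(im,c))
servo_line(w(-.1345,-.097,.025),velocity=.05)
print(tcpst(get_eef_pos()),get_force())
for y in (-.080,-.072,-.066):
    servo_line(w(-.1345,y,.025),velocity=.03)
    im=snapshot("scene"); print(tcpst(get_eef_pos()),get_force(),tinst(im,c))
cv2.imwrite("pics/s2.png",im); print(get_time())
E
```

```text
before (array([-0.1428, -0.0179]), (90.16563415527344, 89.49038696289062), np.float64(-21.72569122314451))
s1 (array([-0.1427, -0.0181]), (89.70977020263672, 90.57527160644531), np.float64(-21.39250793457029))
[-134.6992  -96.966    25.1558] [-0.7741  0.6376 -0.0405]
[-134.5074  -80.1785   24.9839] [ 0.2779 -0.0262 -0.0967] (array([-0.1513, -0.015 ]), (89.38996124267578, 72.73692321777344), np.float64(-22.142790222167946))
[-134.5577  -71.5116   25.0464] [-0.2887 -0.4701 -0.1453] (array([-0.1536, -0.007 ]), (89.95220947265625, 69.59453582763672), np.float64(-20.479223632812477))
[-134.5552  -65.489    25.0154] [-0.1158 -0.2849  0.6575] (array([-0.1543, -0.0017]), (89.86679077148438, 70.57444763183594), np.float64(-19.19006195068357))
7.025
```

View pics/s2.png

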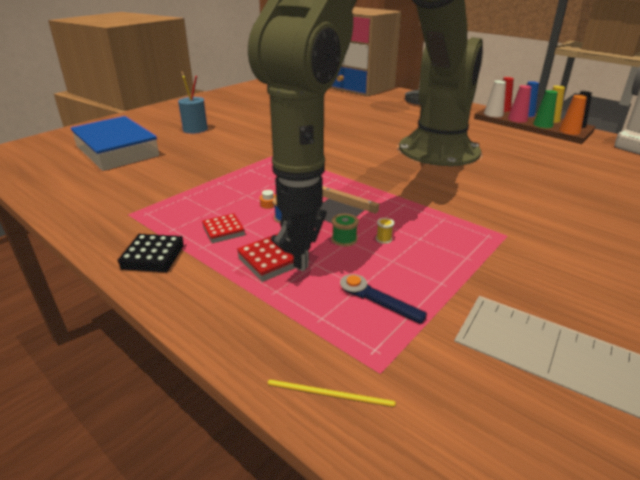

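So far the tin has moved about 13 mm in y but turned only about 2.5°, because the contact stuck and left a short lever. y is now near 0, so I'll do the remaining turn from the rear face, off-centre on the -y side. First I'll lift and re-measure.

```bash
python3 - <<'E'
from rig import *
from h import *
c=camera_info("scene")
servo_line(w(-.1345,-.085,.025),velocity=.08)
servo_line(w(-.1345,-.095,.10),velocity=.15)
im=snapshot("scene"); print("scene",tinst(im,c))
movep(w(-.245,-.038,.10),quat(90))
print(get_time(),tcpst(get_eef_pos()))
im=snapshot("scene"); print("scene",tinst(im,c)); cv2.imwrite("pics/s3.png",im)
im=snapshot("top"); print("top",tinst(im,camera_info("top"))); cv2.imwrite("pics/t3.png",im)
E
```

```text
scene (array([-0.1448, -0.0052]), (89.6503677368164, 91.25497436523438), np.float64(-19.659620666503884))
9.275 [-244.4629  -37.9392   99.1402]
scene (array([-0.1416,  0.0087]), (63.58442306518555, 98.75568389892578), np.float64(-6.6698440551757585))
top (array([-0.1151,  0.1406]), (67.8802261352539, 67.33562469482422), np.float64(-29.124594116210915))
```

View pics/s3.png

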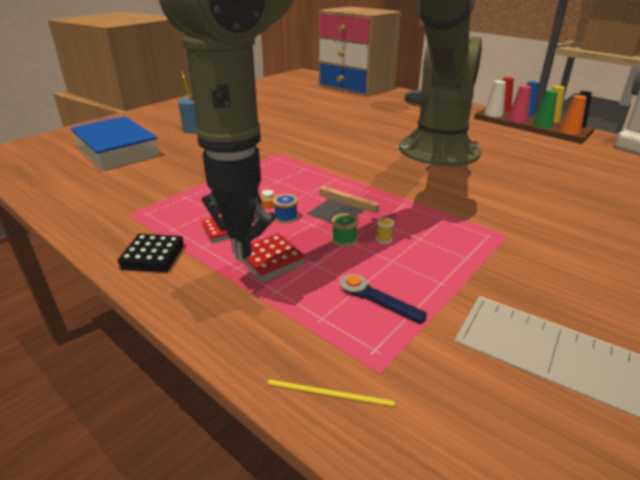

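View pics/t3.png

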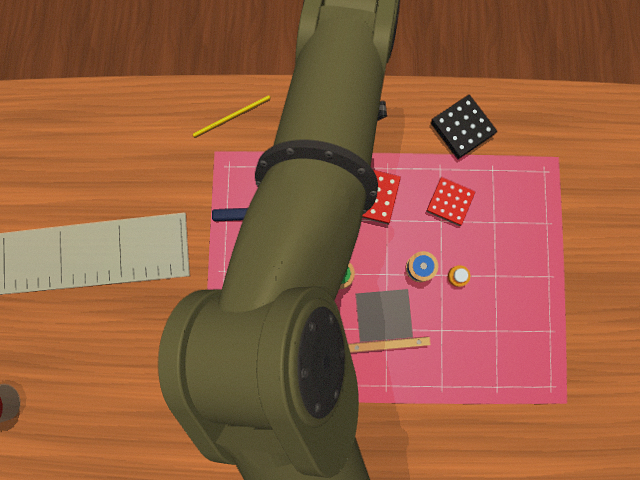

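```bash
python3 - <<'E'
from rig import *
from h import *
servo_line(w(-.235,-.038,.025),velocity=.12)
servo_line(w(-.191,-.038,.025),velocity=.04)
print(tcpst(get_eef_pos()),get_force())
servo_line(w(-.215,-.038,.025),velocity=.08)
servo_line(w(-.235,-.038,.14),velocity=.15)
ci=camera_info("wrist"); im=snapshot("wrist"); cv2.imwrite("pics/w4.png",im)
import pickle; pickle.dump(ci,open("w4.pkl","wb"))
im=snapshot("scene"); cv2.imwrite("pics/s4.png",im); print(tinst(im,camera_info("scene")),get_time())
E
```

```text
[-190.9907  -37.7348   24.9659] [ 0.0814 -0.6853  0.6736]
(array([-0.1301,  0.0082]), (71.53878784179688, 89.79924774169922), np.float64(-14.111212158203102)) 12.8833
```

View pics/w4.png

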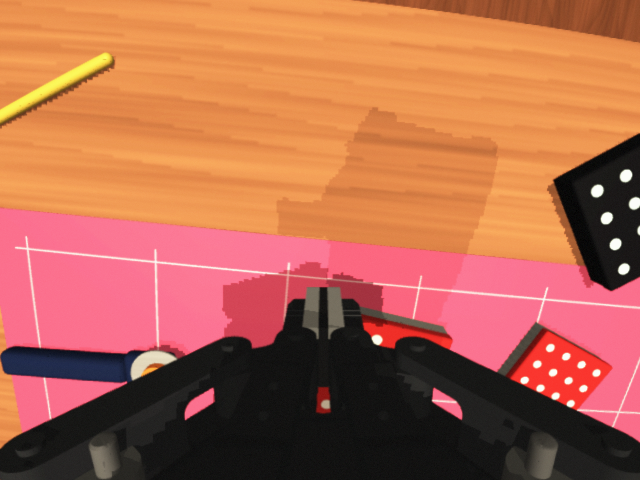

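View pics/s4.png

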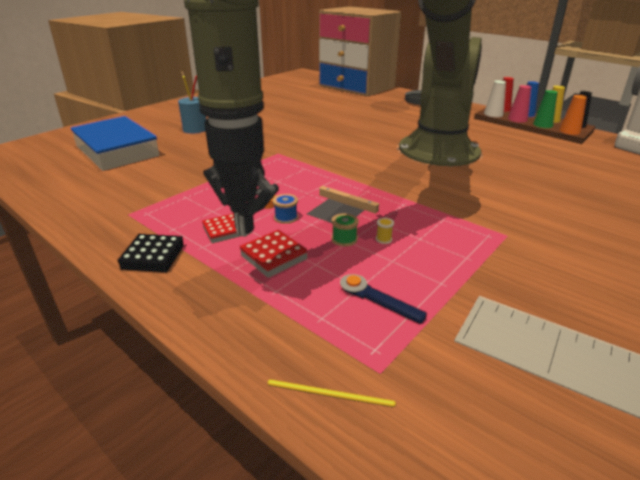

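The wrist camera faces away from the tin in this orientation. A half turn will make it look along the push.

```bash
python3 - <<'E'
from rig import *
from h import *
import pickle
movep(w(-.235,-.04,.14),quat(270))
ci=camera_info("wrist"); im=snapshot("wrist"); cv2.imwrite("pics/w5.png",im)
pickle.dump(ci,open("w5.pkl","wb")); print(ci["pose"],tinst(im,ci),tin(im,ci))
im=snapshot("scene"); cv2.imwrite("pics/s5.png",im); print(tinst(im,camera_info("scene")),get_time())
E
```

```text
[[-0.102   0.9587  0.2654  0.7266]
 [ 0.9948  0.0982  0.0273  0.071 ]
 [ 0.0001  0.2668 -0.9637  0.265 ]
 [ 0.      0.      0.      1.    ]] (array([-0.1288,  0.0025]), (89.26114654541016, 90.69595336914062), np.float64(-14.266333007812477)) (array([0.6927, 0.0254]), (89.26114654541016, 90.69595336914062), 81.6336669921875, (171, 0, 172, 166))
(array([-0.1304,  0.0048]), (78.07763671875, 91.23353576660156), np.float64(-14.539205932617165)) 15.3167
```

View pics/w5.png

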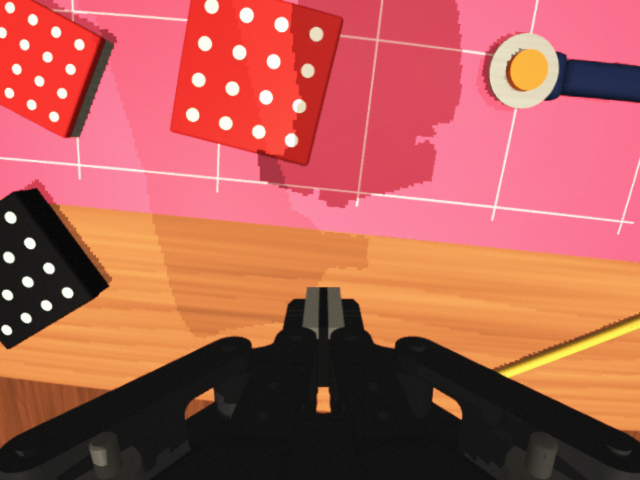

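The wrist view shows the whole tin with its rear edge from (171,131) to (308,165). It sits at station (-129,+2.5) mm, yaw -14.3°, and the lid measures 89x91 mm. Corner contact slides with friction and turns it little. So I'll hold the fingers flush on the rear face, off-centre, and swing tool and tin together about a point 65 mm to the +y side.

```bash
cat >> h.py <<'E'
def fr(c,th,p):
    t=np.radians(th); return np.array([c[0]+p[0]*np.cos(t)-p[1]*np.sin(t), c[1]+p[0]*np.sin(t)+p[1]*np.cos(t)])
E
python3 - <<'E'
from rig import *
from h import *
import pickle
c=np.array([-.1288,.0025]); th=-14.3; off=-.020; dep=.045+.0085
icr=fr(c,th,(0,.065))
q=lambda t: quat(270+t)
movep(w(*fr(c,th,(-.085,off)),.08),q(th))
servo_line(w(*fr(c,th,(-.080,off)),.025),velocity=.08)
servo_line(w(*fr(c,th,(-dep,off)),.025),velocity=.04)
for t in np.linspace(th,0,9)[1:]:
    cc=fr(icr,t,(0,-.065)); servo_line(w(*fr(cc,t,(-dep,off)),.025),velocity=.03,frame=q(t))
print(get_force(),tcpst(get_eef_pos()),get_time(),"expected c",cc)
servo_line(w(*fr(cc,0,(-.075,off)),.025),velocity=.06)
servo_line(w(*fr(cc,0,(-.11,off)),.14),velocity=.15)
ci=camera_info("wrist"); im=snapshot("wrist"); cv2.imwrite("pics/w6.png",im)
print(tinst(im,ci),get_time())
E
```

```text
[ 0.1656 -0.1572  0.0891] [-166.0823  -19.6018   24.9806] 19.4417 expected c [-0.1127  0.0005]
(array([-0.1148,  0.0005]), (80.01619720458984, 89.20055389404297), np.float64(-0.17794170379636398)) 20.95
```

View pics/w6.png

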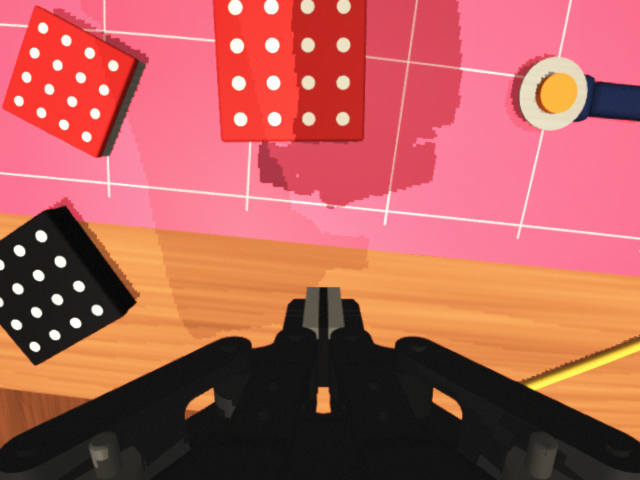

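The swing worked as predicted: yaw is -0.2° and y is +0.5 mm. Before entering the gap I'll check the tin against the spools in a single wrist view, so calibration offsets cancel.

```bash
python3 - <<'E'
from rig import *
from h import *
import pickle
movep(w(-.17,0,.20),quat(270))
ci=camera_info("wrist"); im=snapshot("wrist"); cv2.imwrite("pics/w7.png",im); pickle.dump(ci,open("w7.pkl","wb"))
print(tinst(im,ci),get_time())
def sp(lo,hi):
    k,_=blob(im,lo,hi); e=cv2.fitEllipse(cv2.convexHull(k)); return st(ray(ci,[e[0]],.044)[0,:2]),e
print(sp((50,80,60),(85,255,255)),sp((98,110,80),(115,255,255)))
E
```

```text
(array([-0.1096,  0.0006]), (88.63058471679688, 89.20171356201172), np.float64(-0.02768983840940109)) 21.425
(array([-0.0049, -0.0711]), ((429.6258850097656, -6.722808837890625), (46.127777099609375, 49.74148941040039), 80.93247985839844)) (array([-0.1254, -0.2113]), ((599.3229370117188, 173.65533447265625), (20.315706253051758, 89.3941879272461), 93.88581085205078))
```

View pics/w7.png

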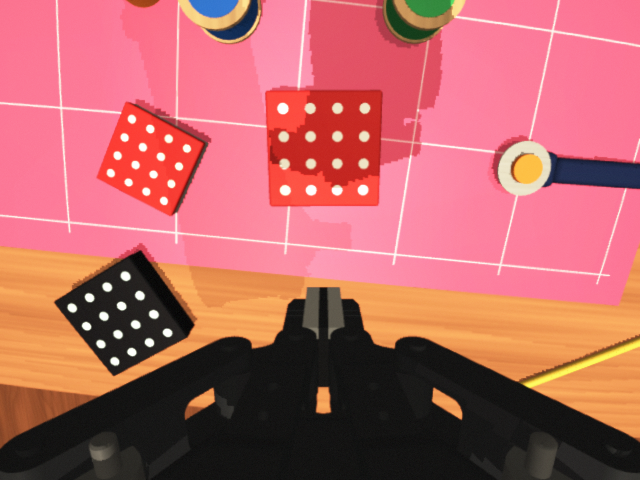

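```bash
python3 - <<'E'
from rig import *
from h import *
import pickle
movep(w(-.10,0,.20),quat(270))
ci=camera_info("wrist"); im=snapshot("wrist"); cv2.imwrite("pics/w8.png",im); pickle.dump(ci,open("w8.pkl","wb"))
print(tinst(im,ci),get_time())
def sp(lo,hi):
    k,_=blob(im,lo,hi,roi=(0,0,640,200)); e=cv2.fitEllipse(cv2.convexHull(k)); return st(ray(ci,[e[0]],.044)[0,:2]),e
print(sp((50,80,60),(85,255,255)),sp((98,110,80),(115,255,255)))
E
```

```text
(array([-0.1089,  0.0007]), (88.3788070678711, 88.41033935546875), np.float64(0.027454471588157503)) 21.8583
(array([-0.0005, -0.0712]), ((423.4737548828125, 95.6936264038086), (51.34721374511719, 55.54349136352539), 20.98464012145996)) (array([-0.0006,  0.0757]), ((216.77874755859375, 95.72956848144531), (51.0839958190918, 55.323734283447266), 159.1354522705078))
```

View pics/w8.png

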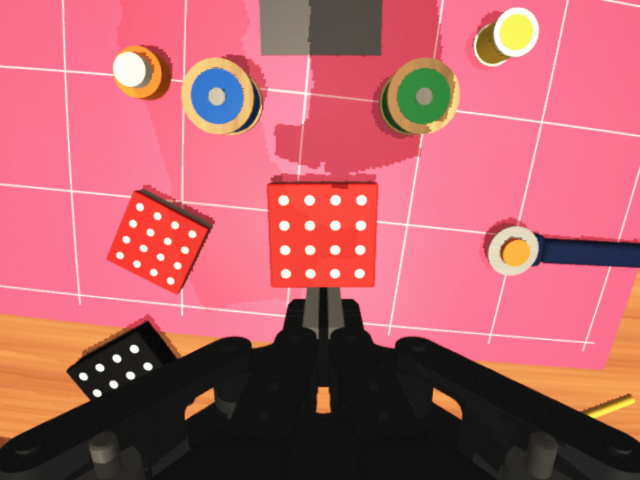

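In this one view the spools average y=+2.25 mm, 146.9 mm apart, and the spool line is 0.04° off square. The tin is at +0.7 mm, so it sits 1.55 mm to the -y side of the gap centre. I'll push flat on the rear face with a 1.55 mm drift over the first 30 mm, then look before it enters.

```bash
python3 - <<'E'
from rig import *
from h import *
import pickle
movep(w(-.185,.0007,.10),quat(270))
servo_line(w(-.180,.0007,.025),velocity=.10)
servo_line(w(-.1655,.0007,.025),velocity=.04)
print(tcpst(get_eef_pos()),get_force())
servo_line(w(-.133,.0023,.025),velocity=.03)
print(tcpst(get_eef_pos()),get_force(),get_time())
ci=camera_info("wrist"); im=snapshot("wrist"); cv2.imwrite("pics/w9.png",im); pickle.dump(ci,open("w9.pkl","wb"))
print(tinst(im,ci),get_time())
E
```

```text
[-165.3716    0.7667   25.279 ] [-0.2345  0.2239 -0.8958]
[-132.8688    2.3039   24.9445] [-0.7143  0.7986 -0.2049] 25.0833
(array([-0.0763,  0.0024]), (88.29296875, 88.50312805175781), np.float64(-0.04213228225705734)) 25.1333
```

View pics/w9.png

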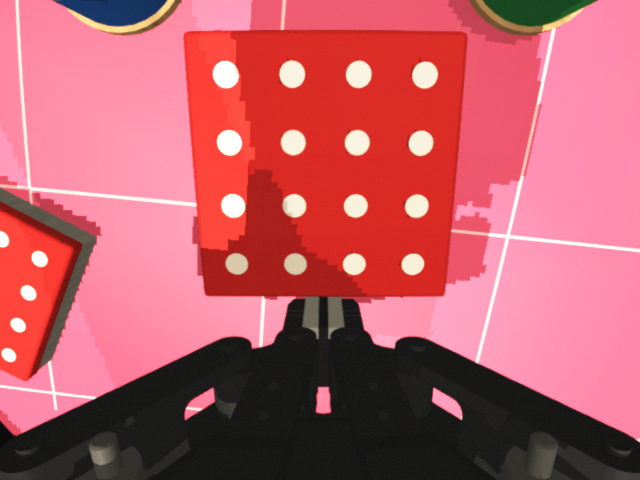

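Now the tin is at (-76.3,+2.4) mm, yaw 0.0°, against a gap centre of +2.25 mm. It's centred, so I'll push straight through and watch the force.

```bash
python3 - <<'E'
from rig import *
from h import *
import pickle
for x in (-.10,-.07,-.04,-.01,.012):
    servo_line(w(x,.0023,.025),velocity=.035)
    f=get_force(); print(x,f,np.r_[f[:2]@X,f[:2]@Y])
    if np.linalg.norm(f)>12: break
print(tcpst(get_eef_pos()),get_time())
ci=camera_info("wrist"); im=snapshot("wrist"); cv2.imwrite("pics/w10.png",im); pickle.dump(ci,open("w10.pkl","wb"))
print(tinst(im,ci))
cv2.imwrite("pics/s10.png",snapshot("scene"))
E
```

```text
-0.1 [-0.4917  0.3361 -0.0965] [ 0.4545 -0.3848]
-0.07 [0.4044 0.2373 0.857 ] [-0.4266 -0.1944]
-0.04 [-0.069  -1.0152 -0.5085] [0.173  1.0028]
-0.01 [-0.1436 -0.1433 -0.3397] [0.1576 0.1278]
0.012 [-0.8172  0.8055  0.7868] [ 0.7301 -0.8853]
[12.2103  2.3581 25.0149] 30.025
(array([0.0695, 0.0029]), (88.19080352783203, 88.48239135742188), np.float64(0.026266193389915315))
```

View pics/w10.png

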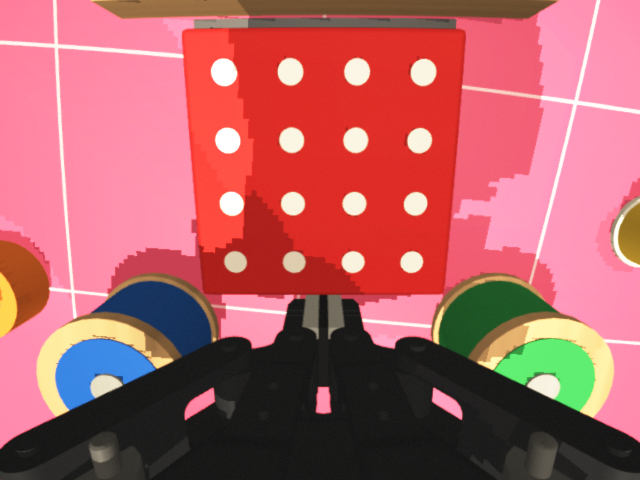

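It's through the gap and square, with about 10 mm left to the bar (rear face at row 293, bar at the top, row 15). I'll creep in until contact.

```bash
python3 - <<'E'
from rig import *
from h import *
import pickle
servo_line(w(.0195,.0023,.025),velocity=.03)
f=get_force(); print(f[:2]@X)
x=.0195
while x<.030:
    x+=.0005
    servo_line(w(x,.0023,.025),velocity=.02); dwell(.08)
    fs=np.mean([np.array(get_force())[:2]@X for _ in range(3)]); p=tcpst(get_eef_pos())
    print(round(x*1000,1),round(fs,2),p[0])
    if fs<-7: break
ci=camera_info("wrist"); im=snapshot("wrist"); cv2.imwrite("pics/w11.png",im); pickle.dump(ci,open("w11.pkl","wb"))
print(tinst(im,ci),get_time())
E
```

```text
-0.0832747181360564
20.0 0.55 20.111511919592875
20.5 -0.71 20.29757175450775
21.0 -1.01 20.883054946533754
21.5 -0.39 21.475278604519545
22.0 -1.37 22.010011494085518
22.5 -1.57 22.496680831377017
23.0 -1.18 22.952911063185272
23.5 -4.34 22.98882244753493
24.0 -5.55 23.01308141328839
24.5 -6.4 23.020913136094396
25.0 -7.22 23.066138654753455
(array([0.0794, 0.0029]), (88.28910064697266, 88.75040435791016), np.float64(0.04161272048952469)) 34.2417
```

View pics/w11.png

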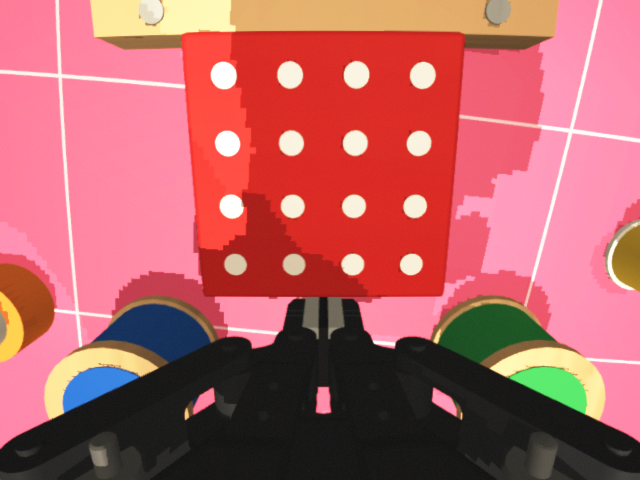

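The motion stalls at 23.0 mm while the force climbs to 7 N, and the lid edge lies flat along the bar at row 33, so the tin is seated. I'll back off, lift clear and check from above.

```bash
python3 - <<'E'
from rig import *
from h import *
servo_line(w(.006,.0023,.025),velocity=.04)
servo_line(w(.0,.0023,.22),velocity=.12)
movep([0.245,0.575,0.25],quat(180))
im=snapshot("top"); c=camera_info("top"); cv2.imwrite("pics/t12.png",im); print(get_time(),get_force())
m=tin(im,c); print(tinst(im,c),m)
b,g,eb,eg=station(im,c); print(b,g)
k,_=blob(im,(12,90,140),(28,190,255),roi=(335,330,440,362))
P=ray(c,k.reshape(-1,2),0.02)[:,:2]; r=cv2.minAreaRect((P*1000).astype(np.float32)); print("bar",r,st(np.array(r[0])/1000))
im=snapshot("scene"); cv2.imwrite("pics/s12.png",im); print(tinst(im,camera_info("scene")))
a=cv2.imread("pics/top0.png"); d=cv2.absdiff(a,cv2.imread("pics/t12.png")).max(2)
for n,(x0,y0,x1,y1) in dict(thread=(293,290,320,316),chalk=(446,262,474,290),cutter=(208,195,300,228),small=(424,174,478,228),black=(428,92,500,162)).items(): print(n,(d[y0:y1,x0:x1]>50).sum())
o=cv2.imread("pics/t12.png")[140:380,200:500]; cv2.imwrite("pics/t12c.png",cv2.resize(o,None,fx=2.5,fy=2.5))
E
```

```text
39.0 [ 0.1485  0.043  -1.3536]
(array([0.0799, 0.0004]), (88.92425537109375, 89.24407958984375), np.float64(0.03715667724611649)) (array([0.4849, 0.006 ]), (88.92425537109375, 89.24407958984375), 5.937156677246094, (358, 288, 55, 55))
[ 0.572  -0.0587] [0.5567 0.0875]
bar ((433.35284423828125, 1.21380615234375), (13.802912712097168, 149.40728759765625), 5.827446937561035) [ 0.1316 -0.0001]
(array([ 0.0739, -0.0022]), (90.01355743408203, 89.47286224365234), np.float64(0.8121062278747786))
thread 0
chalk 0
cutter 0
small 0
black 0
```

View pics/t12c.png

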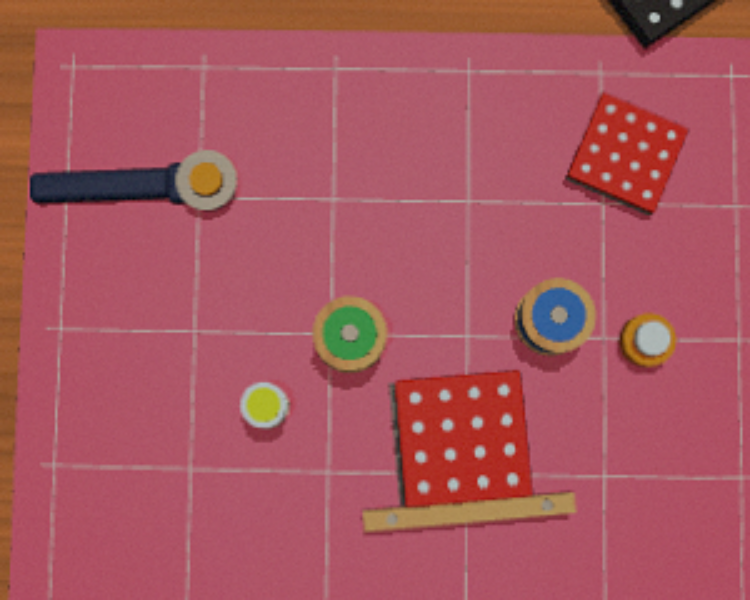

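The top view has the tin at station (79.9,+0.4) mm, yaw 0.04°, flush on the bar. The bystanders show no changed pixels, and the arm is clear. Handing in.

```bash
python3 - <<'E'
from rig import *
close_job()
E
```

```text
the job is handed in; nothing more can be done
```

The tin is home: its front face sits flat against the wooden stop, and I handed the job in at about 39 s of the 72 s allowed. With the fingers shut, I squared and centred the tin with light side and rear pushes, then pushed it straight through the gap. At the stop the motion stalled with the force rising to about 7 N. I then backed off, lifted clear and returned near the start position.

**Last checks, top camera:**
- **Tin:** it is at station (79.9, 0.4) mm with yaw 0.04°, against a target of (80, 0).
- **Other things:** the thread, the chalk wheel, the cutter and the two look-alike tins showed no changed pixels.

**Where checks disagreed:**
- **Scene camera:** it put the tin at (73.9, −2.2) mm with yaw 0.8°. It had already read 2–4 mm off before the push, so I trusted the top view and the contact force instead.
- **Wrist camera:** it read y about 2 mm higher than the top camera, so I centred the tin in the gap from a single wrist picture.
- **First nudges:** the first two turned the tin less than planned; I corrected this with a flush swinging push.

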